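Index the mitre box one hole over

TASK

Set the mitre box for the chair rail: hook a fingertip through the red pull ring and lift the spring index pin out of its hole, swing the saw arm one index hole over to the side where the dark wooden rail lies on the bed, and let the pin drop fully home in that hole, then take the finger out. Use the finger only as a hook, without pinching the ring or forcing it, and leave the rail, the sanding block and everything else on the bench where it lies.

Things in the scene. Friction and masses are not known exactly. Their poses are not given: they have to be found in the camera images.
- mitre_box: hand mitre box (its saw lifted out) screwed to the bench: blue casting 560 mm wide, aluminium bed 60 mm high, fence to 106 mm high. Origin on the bench under the swing arm's pivot; its -x axis points from the fence to the operator's side, where the robot stands; its +y axis is the left-hand side of the bed as seen from the robot
- pivot (a point): point on the swing arm's vertical pivot axis, on top of the round turntable, 58 mm above the bench. Two saw guide posts, to 199 mm above the bench, stand on the arm's centre line, 85 mm in front of the pivot and 100 mm behind it
- swing_arm (a joint): angle of the blue swing arm about the pivot, rad: 0 is square to the fence, positive with its front end swung left (+y of mitre_box). It turns lightly (0.2 N m of friction) and stays where it is left. Arm 44 mm wide, top 46 mm above the bench; black end knob 218 to 248 mm in front of the pivot. Index holes every 15 degrees (0.262 rad) from -45 to 45, each with about 0.008 rad of play
- index_pin (a joint): lift of the sprung index pin, m: 0 is fully down in a hole, above 0.012 it clears the quadrant (about 0.012 too when its end rests on the quadrant between holes), stop at 0.024. The spring pushes down with 7 N at 0, 12 N at the stop. Round-ended 10 mm pin in 13 mm holes, 180 mm in front of the pivot; it drops in when within about 2 mm of a hole
- ring_eye (a point): centre of the eye of the rigid red pull ring on the index pin, 97 mm above the bench (pin down), 159 mm in front of the pivot; moves with pin and arm. Ring 46 mm inside, 56 mm outside, wire 5 mm, leaning 55 degrees to the pivot: foot on the pin 21 mm nearer the arm's front end and 15 mm below the eye, top 21 mm nearer the pivot and 15 mm above. Axes: x along the arm to the pivot, y left, z up
- hole_square (a point): mouth of the round index hole for 90 degree cuts (0), where the pin starts, on top of the steel quadrant under the arm's front end, 26 mm above the bench. The plunger sleeve, 24 mm wide, stands on the arm round the pin, its top 76 mm above the bench. A finger pointing away from the robot and down, 35 degrees off vertical, along the arm, goes square through the ring and has room to reach 30 mm past it
- hole_left (a point): mouth of the next index hole to the left of square (0.262 rad), marked by a brass bush
- hole_right (a point): mouth of the next index hole to the right of square (-0.262 rad), marked by a brass bush
- rail: dark wooden chair rail 60 x 230 x 20 mm lying loose, lengthwise along the fence on one half of the bed, left or right of the arm (y in the frame of mitre_box about +0.17 or -0.17); origin at the centre of its underside. Its side decides which way the arm is swung; leave alone
- cork_block: cork sanding block 60 x 110 x 30 mm lying loose on the other half of the bed; origin at the centre of its underside; leave alone
- varnish_tin: tin with a dark green label, 74 mm wide, 85 mm high, standing loose on the bench beside the quadrant, about 290 mm to one side of the arm; origin at the centre of its underside; leave alone
- glue_bottle: yellow glue bottle with red cap, 58 mm wide, 150 mm high, standing loose on the bench beside the quadrant, about 290 mm to the other side; origin at the centre of its underside; leave alone
- brush: red-handled paint brush lying loose on the bench between robot and mitre box; leave alone
- try_square: try square, dark wooden stock and steel blade, 18 mm high, lying loose on the bench, right front; leave alone
- backsaw: backsaw of the mitre box, 450 mm long, 20 mm high, lying loose at the left of the bench; leave alone

How it is judged:
On the way, in this order (a step that is already met when the one before it is completed fails the run):
1. the index pin is lifted clear of its starting hole, the arm still at square (value of joint index_pin above 0.0115 m and value of joint swing_arm between -0.06 and 0.06 rad), for 0.05 s.
2. the arm is swung more than half way to the next hole on the rail's side (((y of rail in the frame of mitre_box above 0 m and value of joint swing_arm between 0.14 and 0.42 rad) or (y of rail in the frame of mitre_box below 0 m and value of joint swing_arm between -0.42 and -0.14 rad))), for 0.05 s.
At the end, for the whole second after the job is handed in: the swing arm stands within 0.02 rad of the first index hole (0.262 rad) on the rail's side of square, the index pin is down to within 2 mm of fully home, and the finger is out of the ring (((y of rail in the frame of mitre_box above 0 m and value of joint swing_arm between 0.2418 and 0.2818 rad) or (y of rail in the frame of mitre_box below 0 m and value of joint swing_arm between -0.2818 and -0.2418 rad)) and value of joint index_pin below 0.002 m and linear speed of rail below 0.01 m/s); the robot touches nothing.
It fails at once if the ring is pinched or wrenched (more than 35 N between fingers and pin) (contact force between the fingers and index_pin above 35 N).
It fails at once if the rail or the sanding block is moved more than 10 mm or lifted (distance of any of rail, cork_block from where it was at the start of the episode above 0.01 m).
It fails at once if another loose thing on the bench is moved more than 20 mm (distance of any of varnish_tin, glue_bottle, brush, try_square, backsaw from where it was at the start of the episode above 0.02 m).
It also fails if it takes over 45 s, if anything falls off the work surface, if the arm or the gripper's body presses on something with over 40 N, if the wrist force passes 120 N, or if a joint passes its speed limit or range.

ROBOT

A 7-joint arm with a two-finger parallel gripper is mounted at the origin on the work surface. World frame = base frame: x ahead of the robot, y to its left, z up, the work surface at z = 0. Lengths are in m, angles in rad, forces in N, time in s.
With the tool pointing down it reaches from about 0.425 to 0.925 m from the base axis. Payload 6.8 kg.
Tool frame: the origin (TCP) lies midway between the tips of the shut fingers; the grasp point (between the pads) lies 19 mm behind it; z points along the fingers, x is the direction in which the jaws open and shut, and the axes are right-handed (so a half turn about z gives the same grasp; the last joint's range is limited). The gripper opens to 85 mm and grips with 20 to 120 N. Pads are 22 mm wide; open, the fingers measure 114 mm over their backs; the gripper's body (76 mm by 85 mm) begins 54 mm behind the grasp point. The pads swing forward as they close: fully open they stand 13 mm farther back than shut.
Start: joints at [-0.108, 0.477, 0.022, 1.555, -0.011, 1.109, -0.083], TCP at [0.675, 0, 0.231] pointing down, gripper open.
Joint ranges: [-2.96, 2.96], [-0.34, 2.1], [-1.41, 1.46], [0.24, 2.44], [-1.37, 4.51], [0.17, 1.92], [-2.96, 2.96]. Speed limits (rad/s): [2.39, 2.39, 3.14, 3.14, 3.14, 3.14, 3.14].

INTERFACE

Orientations are given as a unit quaternion [w, x, y, z].
In Python, from station import bot, imaging, nets gives the robot as it stands. The module is installed in compiled form; this text tells all that it offers.
- The arm moves only by the tool apply_moves, never from a script. Its argument "moves" is text: rows parted by semicolons, each of 7 numbers parted by spaces: the gripper command: -1 is fully open, 1 is shut, values between are in proportion, then the shift along the tool's x, y, z normalised to -1 to 1, where 1 is 120 mm, then the turn, a rotation vector about the tool's x, y, z normalised to -1 to 1, where 1 is 4 degrees. In form: hand dx dy dz rx ry rz; .... A call has 1 to 12 rows; each row shifts and turns the commanded pose from where the row before left it, along the tool's axes as they then stand; what a row does not reach is not made up. A row lasts 1/12 s, in which the tool goes at most 41.7 mm and 7.16 degrees, less where a joint would pass 70% of its speed; a pose out of reach is approached as far as the arm can. A call with a number of a shift or a turn outside -1 to 1 is refused whole. A call with a gripper value outside its range is refused whole. The fingers move at their own pace and stop on an object; "force" is the grip in N (left out, the last holds). Time passes only in rows, so rows that do not move let the fingers close. It gives the time, the measured TCP pose, the force and the opening at its end, in the units of the state.
- bot.get_obs(): the state, without advancing time (a new reading comes with each control period).
- imaging.read_camera(name): name is "scene" or "side" or "wrist"; returns a dict with "image" (384x512x3 uint8, red, green, blue), "fx", "fy", "cx", "cy" (pixels), "view" (4x4, takes a point from world to camera coordinates); the wrist camera has in their place "mount" (4x4, takes a point from camera to tool coordinates, whose origin is the TCP and whose axes are the tool frame's). Camera axes: x right, y down, z forward; pixel columns grow to the right and rows downward; lengths in m; the calibration is good to about 2 mm. A picture is of the moment at which its call begins: read the wrist's pose just before it. There is no depth.
- bot.hand_in(): hands the job in, once; it reports no verdict.
Trained networks look in a picture, given as the dict that the camera call returned (one of the last four; its "shot" number tells which), for a name from the list of things; names that differ only in an ending like _2 or _b are one class to them, and where a whole thing is asked for, a point or a joint stands for the part that bears it (a point fixed in the world has none). Each returns a list of dicts, best first, with "score" (0 to 1); they miss things now and then, are a little off and sometimes report something else, mostly with a low value. They report only what shows in the picture. A call takes as long as a camera call.
- nets.spot_in(picture, name): "rect" ([left, top, right, bottom] in pixels, round what is visible of it).
- nets.outline_of(picture, name): "region" (384x512 bool, what is visible of it) and "rect" ([left, top, right, bottom] in pixels, round what is visible of it).
- nets.spot_point(picture, name): "location" ([column, row] in pixels: a listed point, or the origin of a listed thing).
The state is a dict: "t": time; "q": joint angles; "joint_vel": joint speeds; "joint_torque": joint torques, N m; "eef_pos": TCP position; "tool_rot": TCP orientation; "contact_force": force on the tool from outside, world axes, zero at the start; "torque": the same for the moment, N m; "gripper_width": opening from 0.0 (shut) to 1.0 (fully open).
Only numpy, scipy, OpenCV 4.12 (cv2) and the standard library are available. Lean on these libraries where they do the work, as an engineer would, in place of code of your own. Each camera call takes 0.05 s, during which the arm holds its last target.

## Working session

There is one attempt and no reset: what is moved stays moved. The work goes in short steps, Python scripts to look and compute and a tool call to move; the robot and the scene stay as the last step left them, time stands still between calls to the robot, and variables do not carry over. Pictures are saved under pics/ and viewed, and the job is handed in when it is done.

Besides the shell and the picture viewer there is one more tool, called after ">>>" in YAML: its name, and indented under it one key for each argument. apply_moves: Moves the arm, as the interface text tells. Scaled input: -1 to 1 covers 120 mm each way for a shift and 4 degrees each way for a turn. Its arguments: {"type":"object","properties":{"moves":{"type":"string"},"force":{"type":"number"}},"required":["moves"]}

```bash
mkdir -p pics
cat > h.py <<'E'
import numpy as np, cv2
from station import bot, imaging, nets
def save(p,n): cv2.imwrite('pics/'+n,cv2.cvtColor(p['image'],cv2.COLOR_RGB2BGR))
def ray(p,px):
    d=np.array([(px[0]-p['cx'])/p['fx'],(px[1]-p['cy'])/p['fy'],1.])
    V=np.array(p['view']);R=V[:3,:3];t=V[:3,3]
    return -R.T@t, R.T@d
def atz(p,px,z):
    o,d=ray(p,px); return o+d*(z-o[2])/d[2]
def proj(p,X):
    V=np.array(p['view']);c=V[:3,:3]@np.array(X)+V[:3,3]
    return np.array([c[0]/c[2]*p['fx']+p['cx'],c[1]/c[2]*p['fy']+p['cy']])
def tri(a,b):
    A=np.zeros((3,3));y=np.zeros(3)
    for o,d in (a,b):
        d=d/np.linalg.norm(d);P=np.eye(3)-np.outer(d,d);A+=P;y+=P@o
    return np.linalg.solve(A,y)
E
python3 - <<'E'
from h import *
s=bot.get_obs();print(s)
P={n:imaging.read_camera(n) for n in('scene','side')}
for n,p in P.items(): save(p,n+'0.png')
for nm,z in [('pivot',.058),('ring_eye',.097),('hole_square',.026),('hole_left',.026),('hole_right',.026),('rail',.06),('cork_block',.06),('varnish_tin',0),('glue_bottle',0),('mitre_box',0)]:
    L=[]
    for n,p in P.items():
        r=nets.spot_point(p,nm)
        if r:
            L.append(ray(p,r[0]['location'])); print(nm,n,np.round(r[0]['location'],1),round(r[0]['score'],2),np.round(atz(p,r[0]['location'],z),4))
    if len(L)==2: print('   tri',np.round(tri(*L),4))
E
```

```text
{'t': 0.0, 'q': array([-0.10811148,  0.47781201,  0.0222705 ,  1.55644783, -0.01152399,
        1.10931491, -0.08310314]), 'joint_vel': array([-0.00283824,  0.00028152,  0.00048379,  0.00038729,  0.00073702,
        0.00057264, -0.00011427]), 'joint_torque': array([-5.45967814e-04, -5.96443820e+01,  1.60769675e+00, -2.81194621e+01,
        1.24063640e-02,  9.39900521e-03,  2.20753498e-05]), 'eef_pos': array([6.74400821e-01, 4.24915245e-05, 2.30317922e-01]), 'tool_rot': array([ 4.27341826e-05,  9.99999569e-01,  4.03911248e-05, -9.26968316e-04]), 'contact_force': array([ 0.40665391,  0.2633506 , -0.10353928]), 'torque': array([ 0.02386318,  0.01316615, -0.02278611]), 'gripper_width': 1.0000250707232816}
pivot scene [294.4 260.9] 0.63 [ 0.7598 -0.0379  0.058 ]
pivot side [311.3 225.5] 0.68 [0.3549 0.0324 0.058 ]
   tri [ 0.5577 -0.0455 -0.0575]
ring_eye scene [268.2 217. ] 0.58 [ 0.6181 -0.0124  0.097 ]
ring_eye side [231.9 185.9] 0.57 [ 0.6089 -0.0071  0.097 ]
   tri [ 0.6143 -0.0119  0.0931]
hole_square scene [262.5 219.6] 0.72 [ 0.5832 -0.0016  0.026 ]
hole_square side [232.3 207.4] 
[... 415 characters left out ...]
 ]
rail side [238.7 168.4] 0.63 [ 0.6828 -0.1902  0.06  ]
   tri [ 0.6818 -0.1972  0.0582]
cork_block scene [329.7 228.8] 0.85 [0.7542 0.1149 0.06  ]
cork_block side [158.2 203.2] 0.74 [0.7793 0.1151 0.06  ]
   tri [0.7636 0.1183 0.0659]
varnish_tin scene [183.1 268.3] 0.95 [ 0.5422 -0.2814  0.    ]
varnish_tin side [287.9 177.1] 0.92 [ 0.5552 -0.3163  0.    ]
   tri [ 0.5463 -0.2852  0.0148]
glue_bottle scene [338.1 188.8] 0.7 [ 0.6491  0.2794 -0.    ]
glue_bottle side [164.4 272.2] 0.9 [0.6311 0.297  0.    ]
   tri [ 0.6431  0.286  -0.0124]
mitre_box scene [294. 272.] 0.88 [ 0.7681 -0.0411  0.    ]
mitre_box side [194.3 196.3] 0.83 [ 0.7728 -0.0542  0.    ]
   tri [ 0.7682 -0.0443  0.0059]
```

Run:
```python
import cv2
for n in('scene0','side0'):
    i=cv2.imread(f'pics/{n}.png');
    c=i[130:330,130:400] ; cv2.imwrite(f'pics/{n}z.png',cv2.resize(c,(800,592),interpolation=cv2.INTER_CUBIC))
```

```text
(no output)
```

View pics/scene0.png

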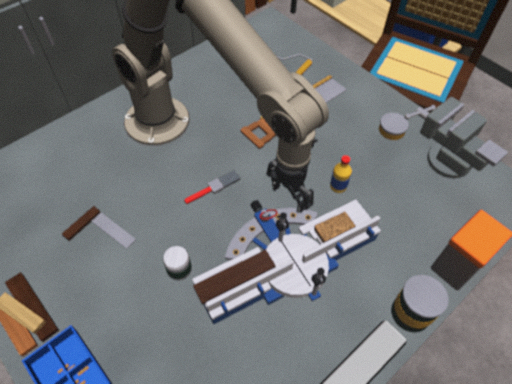

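View pics/side0.png

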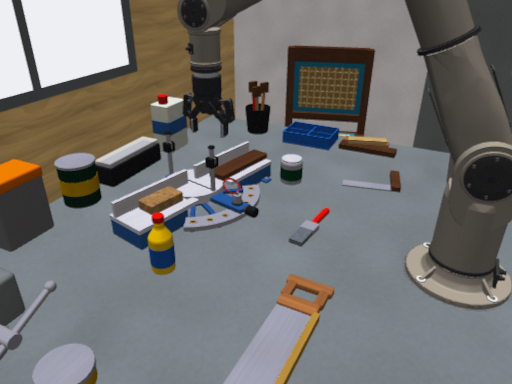

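Run:
```python
from h import *
s=bot.get_obs();p=imaging.read_camera('wrist');save(p,'wrist0.png');print(np.round(p['mount'],3),p['fx'])
```

```text
[[ 1.     0.     0.    -0.001]
 [-0.     0.952  0.305 -0.078]
 [ 0.    -0.305  0.952 -0.141]
 [ 0.     0.     0.     1.   ]] 295.4048968162855
```

View pics/wrist0.png

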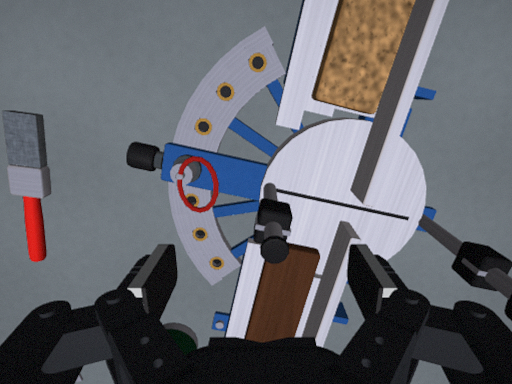

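View pics/scene0z.png

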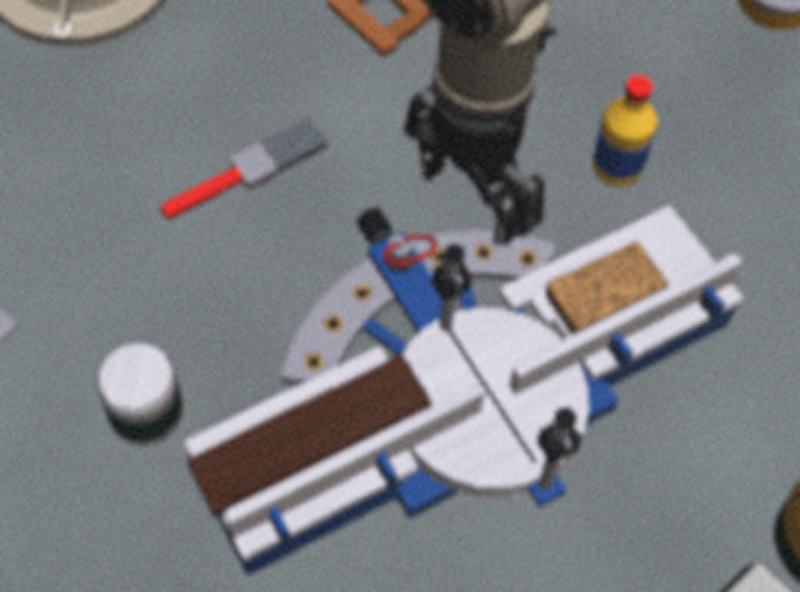

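View pics/side0z.png

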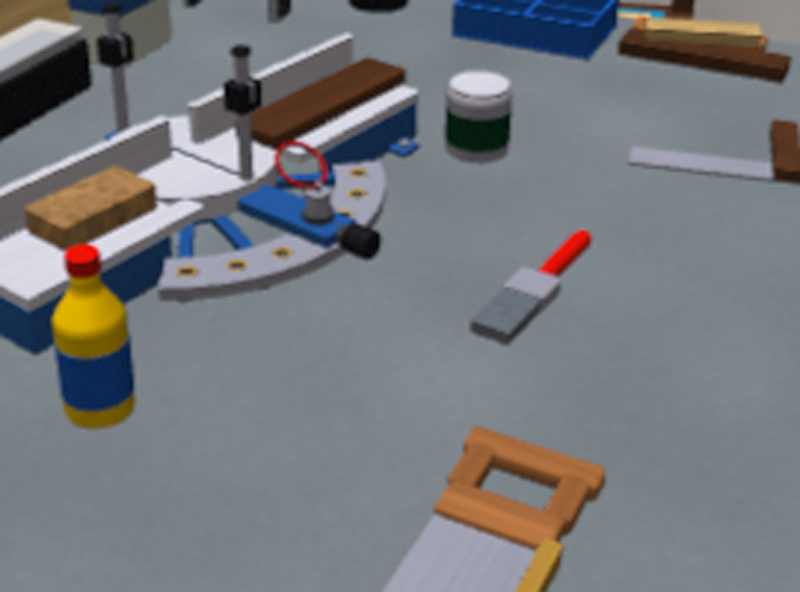

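The scene picture shows the dark rail on the right half (233,275) and the cork on the left (330,229), so I'll swing right, to -0.262. In the wrist picture the red ring is near (197,184), and the brass bushes are visible on both sides of it. Next I'll fit the box pose to the bushes.

```bash
cat >> h.py <<'E'
from scipy.spatial.transform import Rotation as Ro
from scipy.optimize import least_squares
def Rt(s):
    w,x,y,z=s['tool_rot'];return Ro.from_quat([x,y,z,w]).as_matrix()
def wview(p,s):
    T=np.eye(4);T[:3,:3]=Rt(s);T[:3,3]=s['eef_pos'];p['view']=np.linalg.inv(T@np.array(p['mount']));return p
def wcam():
    s=bot.get_obs();p=imaging.read_camera('wrist');return wview(p,s),s
def box2w(b,X):
    c,s_=np.cos(b[2]),np.sin(b[2]);return np.array([b[0]+c*X[0]-s_*X[1],b[1]+s_*X[0]+c*X[1],X[2]])
def armpt(b,th,r,z): # r in front of pivot
    return box2w(b,[-r*np.cos(th),r*np.sin(th),z])
E
python3 - <<'E'
from h import *
p,s=wcam();save(p,'wrist1.png')
D=np.deg2rad(15)
obs=[((203,127),1),((226,92),2),((258,62),3),((192,201),-1),((200,234),-2),((217,263),-3)]
# refine centres by brass colour
hsv=cv2.cvtColor(p['image'],cv2.COLOR_RGB2HSV)
o2=[]
for (u,v),k in obs:
    x=hsv[v-12:v+13,u-12:u+13];m=((x[...,0]>12)&(x[...,0]<28)&(x[...,1]>110)).astype(np.uint8)
    pts=cv2.findNonZero(m)
    (c,r)=cv2.minEnclosingCircle(pts);print(k,(u,v),c[0]+u-12,c[1]+v-12,r,m.sum());o2.append(((c[0]+u-12,c[1]+v-12),k))
use=[o for o in o2 if o[1] !=-1]
f=lambda b:np.concatenate([proj(p,armpt(b,k*D,.18,.026))-np.array(px) for px,k in use])
r=least_squares(f,[.768,-.041,-.187]);b=r.x
print(b,r.fun.round(1))
for nm,X in [('eye',armpt(b,0,.159,.097)),('pivot',armpt(b,0,0,.058)),('post',armpt(b,0,.085,.199)),('knob',armpt(b,0,.233,.046))]:
    print(nm,X.round(4),proj(p,X).round(1))
print(nets.spot_point(p,'ring_eye')[:1],nets.spot_point(p,'pivot')[:1])
for n in('scene','side'):
    q=imaging.read_camera(n)
    print(n,proj(q,armpt(b,0,.159,.097)),proj(q,armpt(b,0,0,.058)),proj(q,armpt(b,-D,.18,.026)))
for t in np.linspace(0,2*np.pi,13):
    X=[-.159+.0255*.814*np.cos(t),.0255*np.sin(t),.097+.0255*.58*np.cos(t)]
    u=proj(p,box2w(b,X)); cv2.circle(p['image'],tuple(int(round(a)) for a in u),1,(0,255,0),-1)
cv2.imwrite('pics/ov1.png',cv2.resize(cv2.cvtColor(p['image'],cv2.COLOR_RGB2BGR)[60:300,100:420],(800,600)))
E
```

```text
1 (203, 127) 203.14233589172363 126.22992706298828 8.332613945007324 122
2 (226, 92) 225.5 91.30000019073486 8.66843318939209 135
3 (258, 62) 257.5 62.11111068725586 9.233861923217773 150
-1 (192, 201) 190.75773239135742 200.7164945602417 7.443002700805664 58
-2 (200, 234) 199.5 234.0 7.159010887145996 90
-3 (217, 263) 216.5 262.5 6.670932292938232 80
[ 0.76560365 -0.03968137 -0.22323312] [-0.1 -0.  -0.1 -0.2  0.2 -0.2  0.1  0.1 -0.2  0.5]
eye [ 0.6105 -0.0045  0.097 ] [196.6 184.4]
pivot [ 0.7656 -0.0397  0.058 ] [342.3 204.2]
post [ 0.6827 -0.0209  0.199 ] [274.8 252.4]
knob [0.5384 0.0119 0.046 ] [140.8 157.3]
[{'location': [194.1, 184.0], 'score': 0.82}] [{'location': [342.0, 205.4], 'score': 0.93}]
scene [268.47820053 213.85017891] [295.36294495 262.6520536 ] [252.17446753 228.3848452 ]
side [230.95042612 186.1702616 ] [192.56396164 182.43546087] [245.47403859 203.11448963]
```

View pics/ov1.png

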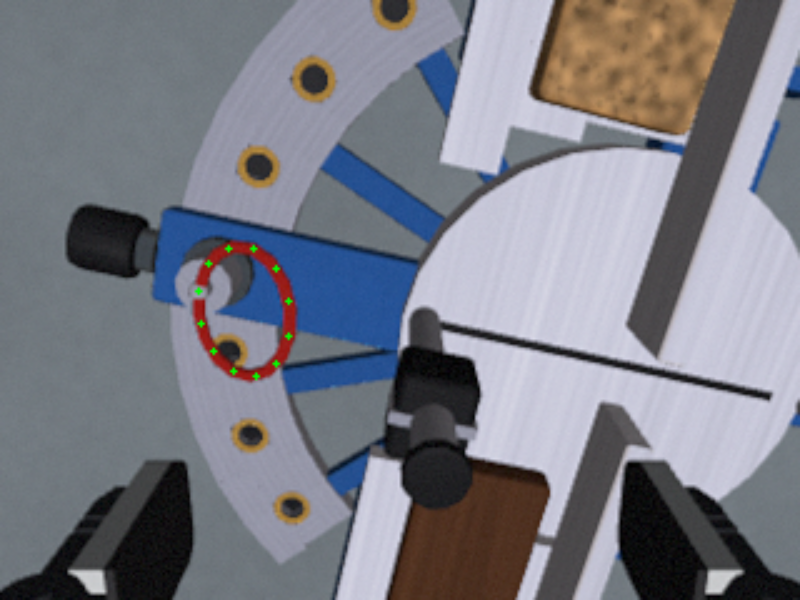

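>>> apply_moves:
  moves: "1 -0.22 0 0 0 0 0.8; 1 -0.22 0 0 0 0 0.8; 1 -0.22 0 0 0 0 0.8; 1 -0.22 0 0 0 0 0.8; 1 0 0 0 0 1 0; 1 0 0 0 0 1 0; 1 0 0 0 0 1 0; 1 0 0 0 0 1 0; 1 0 0 0 0 1 0; 1 0 0 0 0 1 0; 1 0 0 0 0 1 0; 1 0 0 0 0 1 0"
  force: 20

```text
t: 2.4
eef_pos: [0.5699, 0.009, 0.2318]
tool_rot: [0.03, 0.955, -0.107, 0.273]
contact_force: [-0.1, -0.7, 0.6]
gripper_width: -0.004
```

>>> apply_moves:
  moves: "1 0 0 0 0 1 0; 1 0 0 0 0 0.5 0; 1 0 0 0 0 0 0"

```text
t: 2.65
eef_pos: [0.5687, 0.0078, 0.2304]
tool_rot: [0.037, 0.943, -0.106, 0.312]
contact_force: [-0.6, 0.6, 0.1]
gripper_width: 0.0
```

```bash
cat >> h.py <<'E'
b=np.array([.7656,-.0397,-.2232])
def rep(th=0,lift=0):
    s=bot.get_obs();R=Rt(s);e=armpt(b,th,.159,.097+lift)
    print('t',s['t'],'tcp',s['eef_pos'].round(4),'w',round(s['gripper_width'],3),'F',s['contact_force'].round(1),'q',s['q'].round(2))
    print('tilt',np.degrees(np.arccos(-R[2,2])).round(1),'zyaw',np.degrees(np.arctan2(R[1,2],R[0,2])).round(1),'xaxis',R[:,0].round(2),'armyaw',np.degrees(b[2]-th).round(1))
    print('eye in tool mm',(1000*R.T@(e-s['eef_pos'])).round(1), 'world up in tool',(R.T@[0,0,1]).round(3))
E
python3 - <<'E'
from h import *
rep()
p,s=wcam();save(p,'w2.png');p=imaging.read_camera('side');save(p,'s2.png')
i=cv2.imread('pics/s2.png')[60:260,130:400];cv2.imwrite('pics/s2z.png',cv2.resize(i,(800,592)))
E
```

```text
t 2.65 tcp [0.5687 0.0078 0.2304] w 0.0 F [-0.6  0.6  0.1] q [-0.47  0.07  0.17  2.29  0.96  0.36 -1.36]
tilt 36.6 zyaw -13.2 xaxis [ 0.78 -0.18  0.6 ] armyaw -12.8
eye in tool mm [-44.7   2.1 133.1] world up in tool [ 0.596  0.004 -0.803]
```

View pics/w2.png

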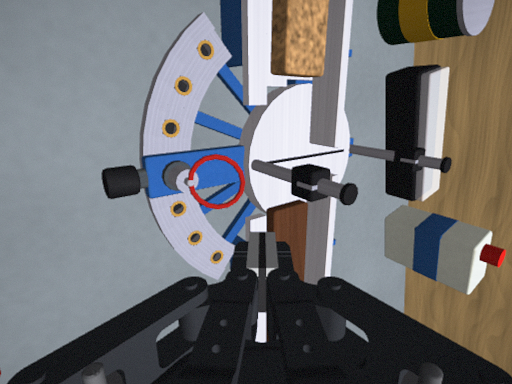

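View pics/s2z.png

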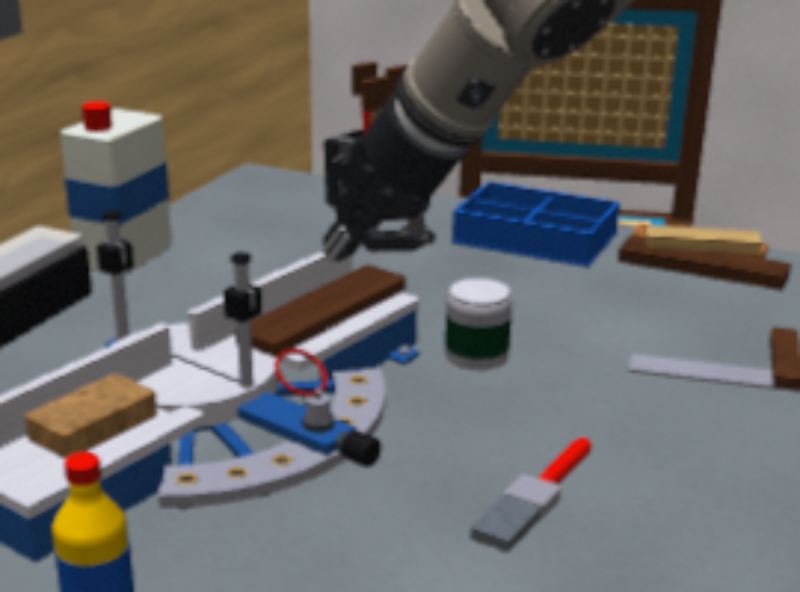

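>>> apply_moves:
  moves: "1 -0.18 0.01 0 0 0 0; 1 -0.19 0.01 0 0 0 0; 1 0 0 0.25 0 0 0; 1 0 0 0.25 0 0 0; 1 0 0 0.15 0 0 0; 1 0 0 0 0 0 0; 1 0 0 0 0 0 0"

```text
t: 3.33
eef_pos: [0.5777, 0.0023, 0.1476]
tool_rot: [0.038, 0.943, -0.107, 0.312]
contact_force: [0.3, 0.5, -0.1]
gripper_width: 0.0
```

Run:
```python
from h import *
rep()
p,s=wcam();save(p,'w3.png');print(nets.spot_point(p,'ring_eye')[:1],proj(p,armpt(b,0,.159,.097)),proj(p,armpt(b,-.2618,.18,.026)))
cv2.imwrite('pics/w3z.png',cv2.resize(cv2.imread('pics/w3.png')[100:340,120:440],(800,600)))
p=imaging.read_camera('side');save(p,'s3.png')
i=cv2.imread('pics/s3.png')[120:240,170:330];cv2.imwrite('pics/s3z.png',cv2.resize(i,(800,600)))
```

```text
t 3.3333 tcp [0.5777 0.0023 0.1476] w 0.0 F [ 0.3  0.5 -0.1] q [-0.46  0.26  0.2   2.34  1.67  0.25 -2.1 ]
tilt 36.7 zyaw -13.5 xaxis [ 0.78 -0.18  0.6 ] armyaw -12.8
eye in tool mm [-3.4 -1.1 60.6] world up in tool [ 0.597  0.005 -0.802]
[] [259.11395977 205.57310782] [201.71825528 233.47029893]
```

View pics/w3z.png

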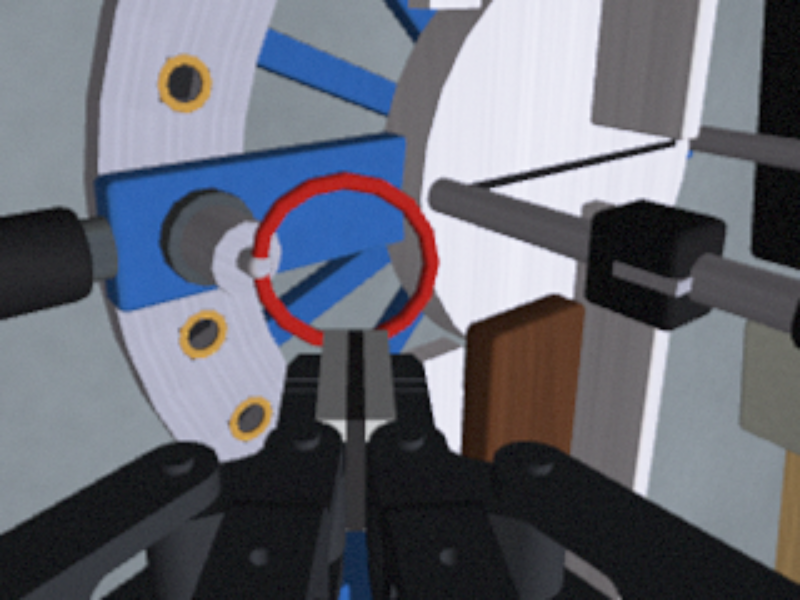

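View pics/s3z.png

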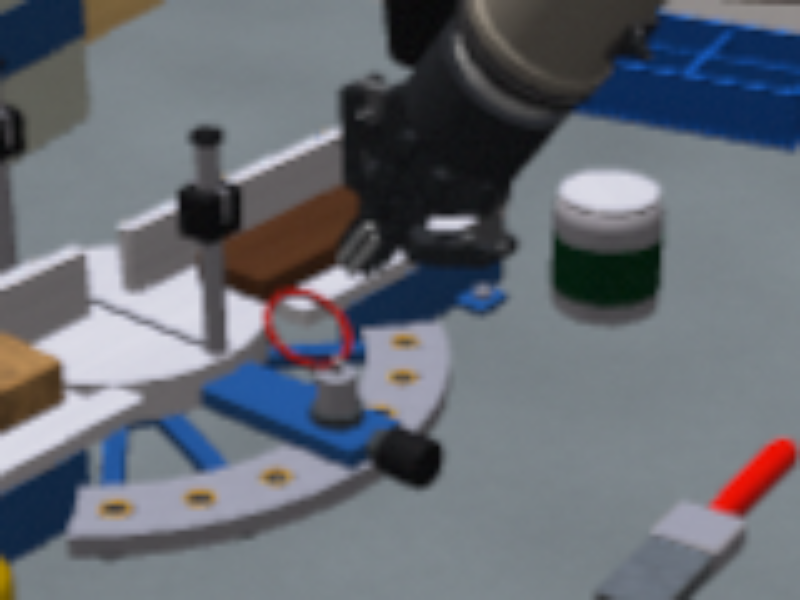

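>>> apply_moves:
  moves: "1 -0.03 -0.01 0.1 0 0 0; 1 0 0 0.1 0 0 0; 1 0 0 0.1 0 0 0; 1 0 0 0.08 0 0 0; 1 0 0 0 0 0 0; 1 0 0 0 0 0 0"

```text
t: 3.98
eef_pos: [0.6012, -0.0015, 0.1099]
tool_rot: [0.037, 0.943, -0.107, 0.313]
contact_force: [0.3, 0.4, -0.2]
gripper_width: -0.0
```

Run:
```python
from h import *
rep()
p,s=wcam();save(p,'w4.png')
cv2.imwrite('pics/w4z.png',cv2.resize(cv2.imread('pics/w4.png')[100:340,120:440],(800,600)))
```

```text
t 3.9833 tcp [ 0.6012 -0.0015  0.1099] w -0.0 F [ 0.3  0.4 -0.2] q [-0.33  0.37  0.09  2.31  1.98  0.28 -2.41]
tilt 36.8 zyaw -13.3 xaxis [ 0.78 -0.18  0.6 ] armyaw -12.8
eye in tool mm [ 0.2  0.8 16.2] world up in tool [ 0.598  0.003 -0.801]
```

View pics/w4z.png

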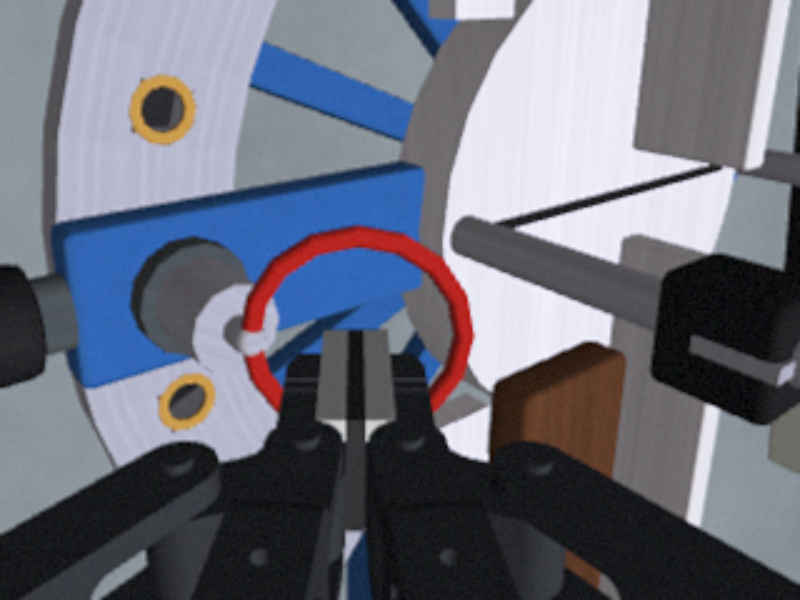

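>>> apply_moves:
  moves: "1 0 0 0.08 0 0 0; 1 0 0 0.08 0 0 0; 1 0 0 0.08 0 0 0; 1 0 0 0.08 0 0 0; 1 0 0 0 0 0 0; 1 0 0 0 0 0 0"

```text
t: 4.53
eef_pos: [0.6233, -0.0066, 0.0789]
tool_rot: [0.037, 0.943, -0.107, 0.313]
contact_force: [0.6, -0.6, -0.1]
gripper_width: 0.001
```

Run:
```python
from h import *
rep()
p,s=wcam();save(p,'w5.png')
cv2.imwrite('pics/w5z.png',cv2.resize(cv2.imread('pics/w5.png')[100:340,120:440],(800,600)))
p=imaging.read_camera('side');save(p,'s5.png')
i=cv2.imread('pics/s5.png')[120:240,170:330];cv2.imwrite('pics/s5z.png',cv2.resize(i,(800,600)))
```

```text
t 4.5333 tcp [ 0.6233 -0.0066  0.0789] w 0.001 F [ 0.6 -0.6 -0.1] q [-0.23  0.46  0.    2.27  2.13  0.32 -2.53]
tilt 36.7 zyaw -13.3 xaxis [ 0.78 -0.18  0.6 ] armyaw -12.8
eye in tool mm [  0.4   0.9 -22.2] world up in tool [ 0.598  0.004 -0.801]
```

View pics/w5z.png

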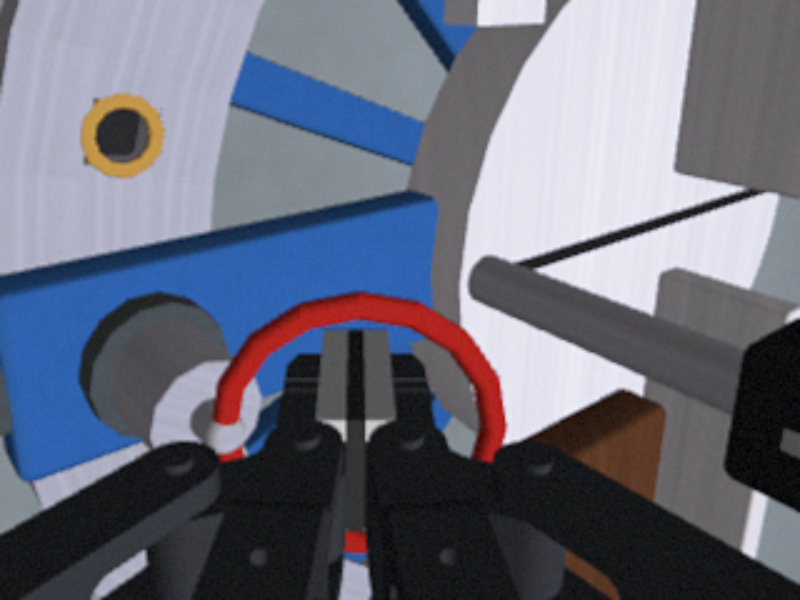

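View pics/s5z.png

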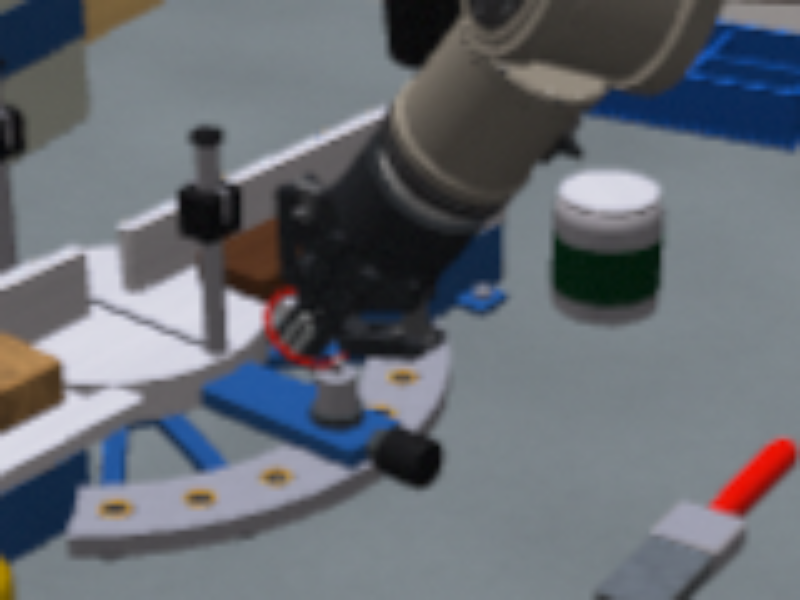

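>>> apply_moves:
  moves: "1 0.025 0 0.02 0 0 0; 1 0.025 0 0.02 0 0 0; 1 0.015 0 -0.02 0 0 0; 1 0.015 0 -0.02 0 0 0; 1 0 0 0 0 0 0"

```text
t: 5.05
eef_pos: [0.6304, -0.0082, 0.0841]
tool_rot: [0.037, 0.943, -0.107, 0.312]
contact_force: [-1.4, 0.2, -1.4]
gripper_width: 0.001
```

Run:
```python
from h import *
rep()
```

```text
t 5.05 tcp [ 0.6304 -0.0082  0.0841] w 0.001 F [-1.4  0.2 -1.4] q [-0.25  0.45  0.03  2.25  2.1   0.29 -2.49]
tilt 36.7 zyaw -13.3 xaxis [ 0.78 -0.18  0.6 ] armyaw -12.8
eye in tool mm [ -8.5   0.9 -22.4] world up in tool [ 0.597  0.003 -0.802]
```

>>> apply_moves:
  moves: "1 0.015 0 -0.02 0 0 0; 1 0 0 0 0 0 0"

```text
t: 5.22
eef_pos: [0.6293, -0.0081, 0.0861]
tool_rot: [0.037, 0.944, -0.107, 0.311]
contact_force: [-3.7, -0.3, -5.6]
gripper_width: 0.0
```

>>> apply_moves:
  moves: "1 0.015 0 -0.02 0 0 0; 1 0 0 0 0 0 0"

```text
t: 5.38
eef_pos: [0.6292, -0.0081, 0.0889]
tool_rot: [0.037, 0.944, -0.107, 0.311]
contact_force: [-4.9, -0.7, -8.4]
gripper_width: -0.005
```

>>> apply_moves:
  moves: "1 0.015 0 -0.02 0 0 0; 1 0 0 0 0 0 0"

```text
t: 5.55
eef_pos: [0.6293, -0.008, 0.0921]
tool_rot: [0.037, 0.944, -0.107, 0.311]
contact_force: [-6.9, 0.7, -8.3]
gripper_width: -0.002
```

Run:
```python
from h import *
rep()
```

```text
t 5.55 tcp [ 0.6293 -0.008   0.0921] w -0.002 F [-6.9  0.7 -8.3] q [-0.28  0.44  0.06  2.25  2.06  0.27 -2.45]
tilt 36.5 zyaw -13.3 xaxis [ 0.78 -0.18  0.6 ] armyaw -12.8
eye in tool mm [-12.4   0.8 -15.3] world up in tool [ 0.595  0.004 -0.804]
```

>>> apply_moves:
  moves: "1 0.015 0 -0.02 0 0 0; 1 0 0 0 0 0 0; 1 0.015 0 -0.02 0 0 0; 1 0 0 0 0 0 0"

```text
t: 5.88
eef_pos: [0.6293, -0.0081, 0.0981]
tool_rot: [0.037, 0.944, -0.107, 0.311]
contact_force: [-5.9, 1.0, -10.3]
gripper_width: -0.001
```

>>> apply_moves:
  moves: "1 0.015 0 -0.02 0 0 0; 1 0 0 0 0 0 0; 1 0 0 0 0 0 0"

```text
t: 6.13
eef_pos: [0.6292, -0.008, 0.1009]
tool_rot: [0.037, 0.944, -0.107, 0.311]
contact_force: [-6.1, 0.4, -10.8]
gripper_width: 0.001
```

Run:
```python
from h import *
rep(0,.016)
p,s=wcam();save(p,'w6.png')
cv2.imwrite('pics/w6z.png',cv2.resize(cv2.imread('pics/w6.png')[100:340,120:440],(800,600)))
p=imaging.read_camera('side');save(p,'s6.png')
i=cv2.imread('pics/s6.png')[120:240,170:330];cv2.imwrite('pics/s6z.png',cv2.resize(i,(800,600)))
```

```text
t 6.1333 tcp [ 0.6292 -0.008   0.1009] w 0.001 F [ -6.1   0.4 -10.8] q [-0.31  0.42  0.1   2.25  2.01  0.25 -2.41]
tilt 36.5 zyaw -13.3 xaxis [ 0.78 -0.18  0.6 ] armyaw -12.8
eye in tool mm [ -8.1   0.8 -21.1] world up in tool [ 0.595  0.004 -0.804]
```

View pics/w6z.png

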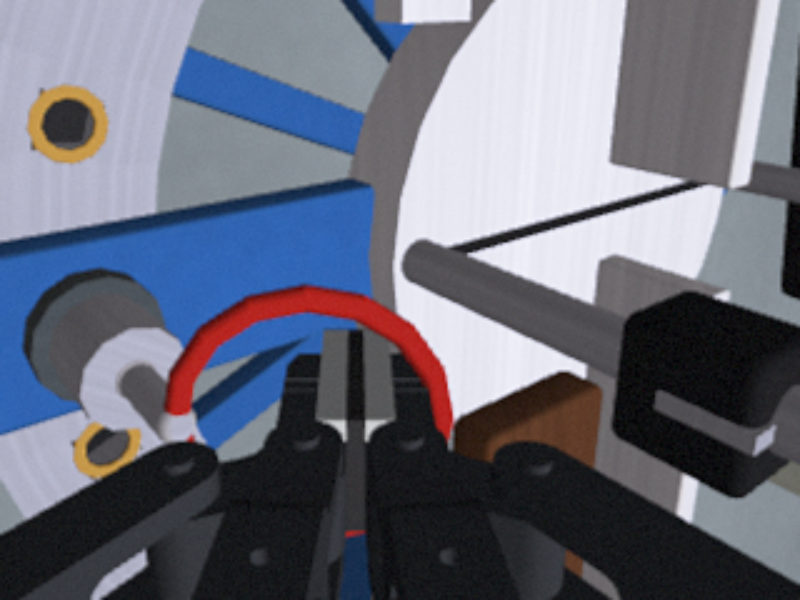

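View pics/s6z.png

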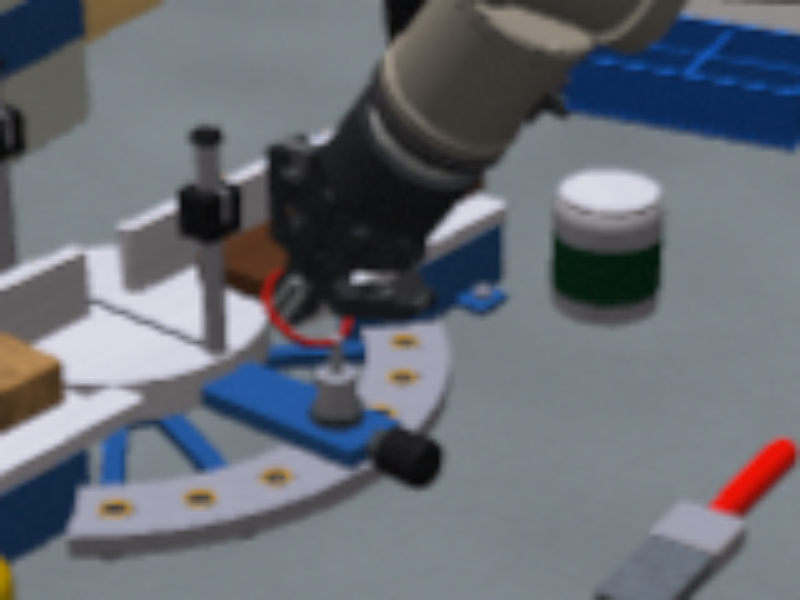

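>>> apply_moves:
  moves: "1 0 0.025 0 0.19 0 -0.25; 1 0 0.025 0 0.19 0 -0.25; 1 0 0.025 0 0.19 0 -0.25; 1 0 0.025 0 0.19 0 -0.25; 1 0 0.025 0 0.19 0 -0.25; 1 0 0 0 0 0 0"

```text
t: 6.73
eef_pos: [0.6263, -0.0239, 0.1007]
tool_rot: [0.019, 0.948, -0.055, 0.312]
contact_force: [-4.8, 0.6, -10.5]
gripper_width: 0.0
```

```bash
cat >> h.py <<'E'
def swing():
    s=bot.get_obs();d=s['eef_pos'][:2]-b[:2];a=np.arctan2(-d[1],-d[0])-b[2]
    print('tcp azimuth as swing(-) rad',round(-a,4),'radius',np.hypot(*d).round(4))
E
python3 - <<'E'
from h import *
rep(-.109,.016);swing()
p,s=wcam();save(p,'w7.png')
cv2.imwrite('pics/w7z.png',cv2.resize(cv2.imread('pics/w7.png')[100:340,120:440],(800,600)))
E
```

```text
t 6.7333 tcp [ 0.6263 -0.0239  0.1007] w 0.0 F [ -4.8   0.6 -10.5] q [-0.1   0.41 -0.05  2.26  2.27  0.23 -2.48]
tilt 36.5 zyaw -6.9 xaxis [ 0.8  -0.09  0.59] armyaw -6.5
eye in tool mm [ -7.8  -0.1 -21. ] world up in tool [ 0.594  0.003 -0.804]
tcp azimuth as swing(-) rad -0.11 radius 0.1402
```

View pics/w7z.png

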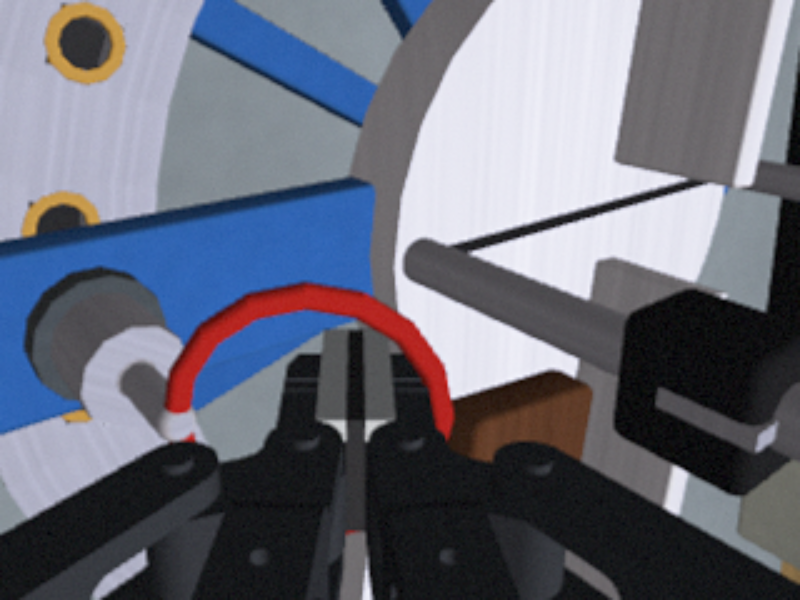

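>>> apply_moves:
  moves: "1 0 0.025 0 0.19 0 -0.25; 1 0 0.025 0 0.19 0 -0.25; 1 0 0.025 0 0.19 0 -0.25; 1 0 0.025 0 0.19 0 -0.25; 1 0 0 0 0 0 0"

```text
t: 7.2
eef_pos: [0.6253, -0.0363, 0.1007]
tool_rot: [0.005, 0.95, -0.014, 0.313]
contact_force: [-5.4, 0.9, -10.2]
gripper_width: -0.001
```

Run:
```python
from h import *
rep(-.195,.016);swing()
```

```text
t 7.2 tcp [ 0.6253 -0.0363  0.1007] w -0.001 F [ -5.4   0.9 -10.2] q [ 0.09  0.41 -0.19  2.26  2.44  0.2  -2.5 ]
tilt 36.5 zyaw -1.8 xaxis [ 0.8  -0.02  0.59] armyaw -1.6
eye in tool mm [ -7.7  -0.5 -21. ] world up in tool [ 0.594  0.002 -0.804]
tcp azimuth as swing(-) rad -0.1992 radius 0.1403
```

>>> apply_moves:
  moves: "1 -0.005 0 -0.003 0 -0.4 0; 1 -0.005 0 -0.003 0 -0.4 0; 1 0 0 0 0 0 0"

```text
t: 7.45
eef_pos: [0.6241, -0.0367, 0.1003]
tool_rot: [0.007, 0.956, -0.015, 0.293]
contact_force: [-9.5, -1.2, -10.0]
gripper_width: -0.006
```

Run:
```python
from h import *
rep(-.195,.016);swing()
```

```text
t 7.45 tcp [ 0.6241 -0.0367  0.1003] w -0.006 F [ -9.5  -1.2 -10. ] q [ 0.13  0.41 -0.24  2.23  2.08  0.17 -2.13]
tilt 34.1 zyaw -2.2 xaxis [ 0.83 -0.02  0.56] armyaw -1.6
eye in tool mm [ -7.3  -0.8 -20.3] world up in tool [ 0.56   0.004 -0.828]
tcp azimuth as swing(-) rad -0.2017 radius 0.1416
```

>>> apply_moves:
  moves: "1 0.005 0 0.003 0 0.4 0; 1 0.005 0 0.003 0 0.4 0; 1 0.005 0 0.003 0 0.4 0; 1 0.005 0 0.003 0 0.4 0; 1 0 0 0 0 0 0"

```text
t: 7.87
eef_pos: [0.6264, -0.0364, 0.0999]
tool_rot: [0.007, 0.938, -0.014, 0.346]
contact_force: [-6.9, 0.3, -9.2]
gripper_width: 0.004
```

Run:
```python
from h import *
rep(-.195,.016);swing()
```

```text
t 7.8667 tcp [ 0.6264 -0.0364  0.0999] w 0.004 F [-6.9  0.3 -9.2] q [ 0.37  0.47 -0.52  2.28  2.37  0.38 -2.36]
tilt 40.5 zyaw -2.0 xaxis [ 0.76 -0.02  0.65] armyaw -1.6
eye in tool mm [ -6.5  -0.5 -22.8] world up in tool [ 0.65   0.003 -0.76 ]
tcp azimuth as swing(-) rad -0.1996 radius 0.1393
```

>>> apply_moves:
  moves: "1 0.016 0 -0.019 0 0 0; 1 0 0.024 0 0.19 0 -0.23; 1 0 0.024 0 0.19 0 -0.23; 1 0 0 0 0 0 0"

```text
t: 8.2
eef_pos: [0.6263, -0.043, 0.1029]
tool_rot: [0.0, 0.938, 0.005, 0.345]
contact_force: [-9.0, -0.5, -11.3]
gripper_width: -0.003
```

Run:
```python
from h import *
rep(-.24,.016);swing()
p,s=wcam();save(p,'w8.png')
for th in(-.22,-.24,-.26):print(th,'knob-end',proj(p,armpt(b,th,.2,.046)),'sleeve top',proj(p,armpt(b,th,.18,.076)),proj(p,armpt(b,th,.085,.199)))
cv2.imwrite('pics/w8z.png',cv2.resize(cv2.imread('pics/w8.png')[100:340,60:380],(800,600)))
p=imaging.read_camera('side');save(p,'s8.png')
i=cv2.imread('pics/s8.png')[120:240,170:330];cv2.imwrite('pics/s8z.png',cv2.resize(i,(800,600)))
```

```text
t 8.2 tcp [ 0.6263 -0.043   0.1029] w -0.003 F [ -9.   -0.5 -11.3] q [ 0.42  0.47 -0.54  2.27  2.44  0.34 -2.36]
tilt 40.4 zyaw 0.3 xaxis [0.76 0.01 0.65] armyaw 1.0
eye in tool mm [ -8.4  -0.8 -20.4] world up in tool [ 0.648  0.004 -0.761]
tcp azimuth as swing(-) rad -0.2471 radius 0.1393
-0.22 knob-end [112.64184711 236.13020587] sleeve top [170.7666192  245.55127328] [515.44363208 287.1125531 ]
-0.24 knob-end [113.71865316 242.68960492] sleeve top [171.37846546 251.74902166] [514.34743548 290.59143837]
-0.26 knob-end [114.93313493 249.10422582] sleeve top [172.11208694 257.81108976] [513.27980026 294.00683706]
```

View pics/w8z.png

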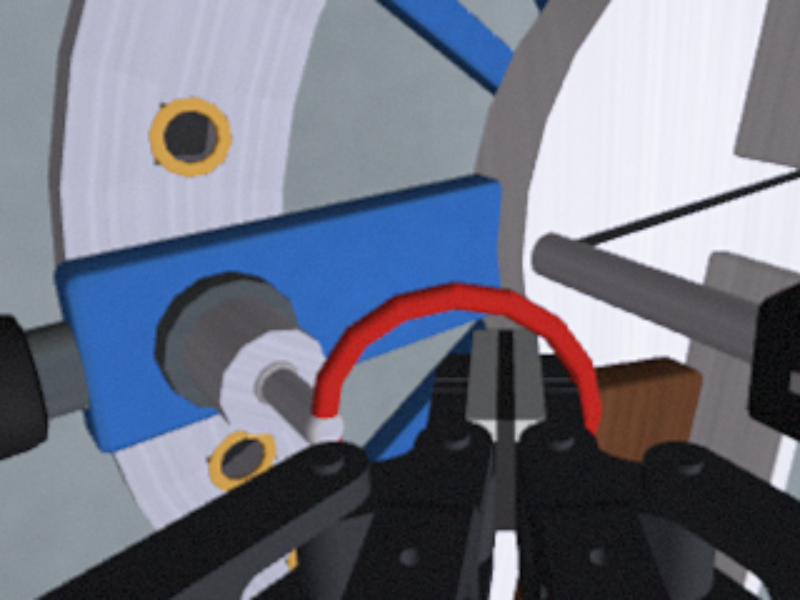

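View pics/s8z.png

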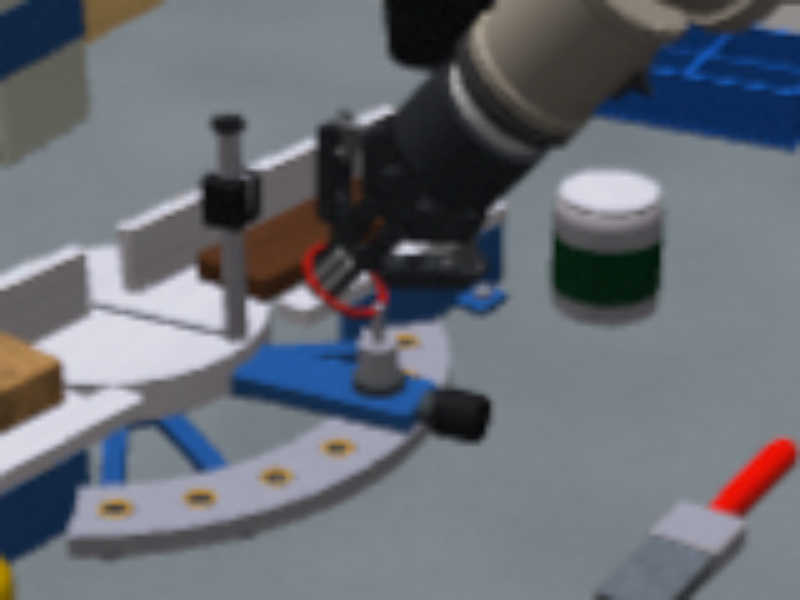

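>>> apply_moves:
  moves: "1 0 0.018 0 0.15 0 -0.18; 1 0 0 0 0 0 0; 1 0 0 0 0 0 0"

```text
t: 8.55
eef_pos: [0.6264, -0.0447, 0.103]
tool_rot: [-0.003, 0.938, 0.013, 0.345]
contact_force: [-7.5, 0.0, -10.3]
gripper_width: -0.002
```

Run:
```python
from h import *
rep(-.26,.016);swing()
p,s=wcam();save(p,'w9.png')
# arm blue edge measurement: overlay predicted arm outlines
im=cv2.resize(cv2.cvtColor(p['image'],cv2.COLOR_RGB2BGR),None,fx=4,fy=4,interpolation=cv2.INTER_CUBIC)
def P(b_,th,r,y,z):
    X=box2w(b_,[-r*np.cos(th)+y*np.sin(th), r*np.sin(th)+y*np.cos(th), z]);return proj(p,X)
for th,c in((-.24,(0,255,0)),(-.262,(0,255,255)),(-.284,(255,0,255))):
  for y in(-.022,.022):
    a,e=P(b,th,.09,y,.046),P(b,th,.205,y,.046)
    cv2.line(im,tuple(int(4*v+1.5) for v in a),tuple(int(4*v+1.5) for v in e),c,1)
for k in(0,-1,-2):
    u=P(b,k*np.pi/12,.18,0,.026);cv2.circle(im,tuple(int(4*v+1.5) for v in u),4,(0,0,255),-1)
cv2.imwrite('pics/ov9.png',im[560:1160,200:1000])
```

```text
t 8.55 tcp [ 0.6264 -0.0447  0.103 ] w -0.002 F [ -7.5   0.  -10.3] q [ 0.44  0.47 -0.55  2.27  2.46  0.33 -2.36]
tilt 40.4 zyaw 1.2 xaxis [0.76 0.02 0.65] armyaw 2.1
eye in tool mm [ -8.5   0.4 -20.4] world up in tool [ 0.648  0.004 -0.761]
tcp azimuth as swing(-) rad -0.259 radius 0.1393
```

View pics/ov9.png

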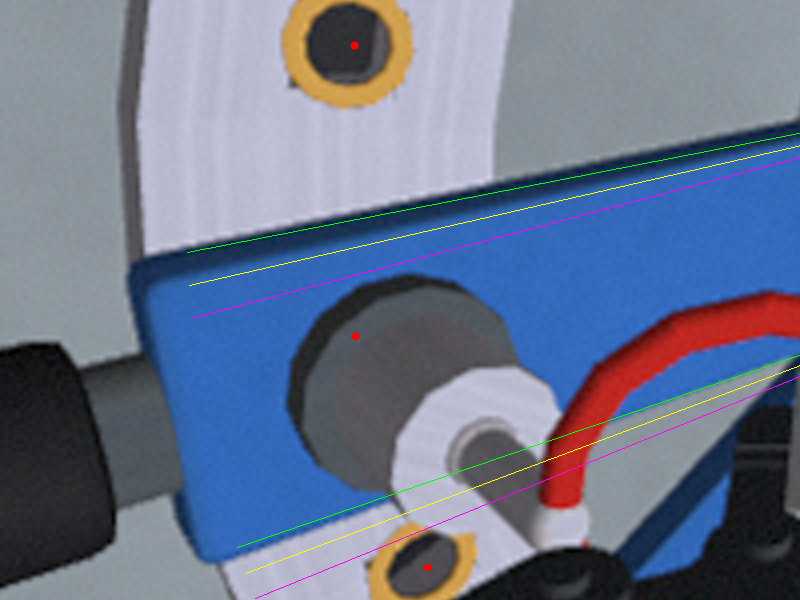

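```bash
python3 - <<'E'
from h import *
p,s=wcam()
f=lambda X:(4*proj(p,X)+1.5-[200,560]).round(0)
for th in(-.23,-.24,-.25,-.262,-.27,-.28):
    print(th,'sleevetop',f(armpt(b,th,.18,.076)),'sl base',f(armpt(b,th,.18,.046)),'rodtop',f(armpt(b,th,.18,.097)))
for th in(-.25,-.262): print([f(armpt(b,th,.18,.076)+.012*np.array([np.cos(a),np.sin(a),0])).tolist() for a in np.arange(0,6.28,np.pi/4)])
E
python3 - <<'E'
import cv2
i=cv2.imread('pics/ov9.png')[330:600,270:630];cv2.imwrite('pics/ov9b.png',cv2.resize(i,None,fx=2.2,fy=2.2))
E
```

```text
-0.23 sleevetop [484. 420.] sl base [398. 344.] rodtop [561. 487.]
-0.24 sleevetop [485. 432.] sl base [399. 356.] rodtop [562. 501.]
-0.25 sleevetop [486. 445.] sl base [400. 367.] rodtop [563. 514.]
-0.262 sleevetop [488. 459.] sl base [402. 380.] rodtop [564. 530.]
-0.27 sleevetop [489. 469.] sl base [403. 389.] rodtop [565. 541.]
-0.28 sleevetop [491. 481.] sl base [405. 399.] rodtop [567. 553.]
[[570.0, 418.0], [543.0, 368.0], [480.0, 360.0], [416.0, 404.0], [394.0, 474.0], [427.0, 525.0], [492.0, 526.0], [550.0, 482.0]]
[[572.0, 432.0], [545.0, 383.0], [482.0, 375.0], [418.0, 419.0], [396.0, 489.0], [429.0, 539.0], [494.0, 540.0], [551.0, 496.0]]
```

View pics/ov9b.png

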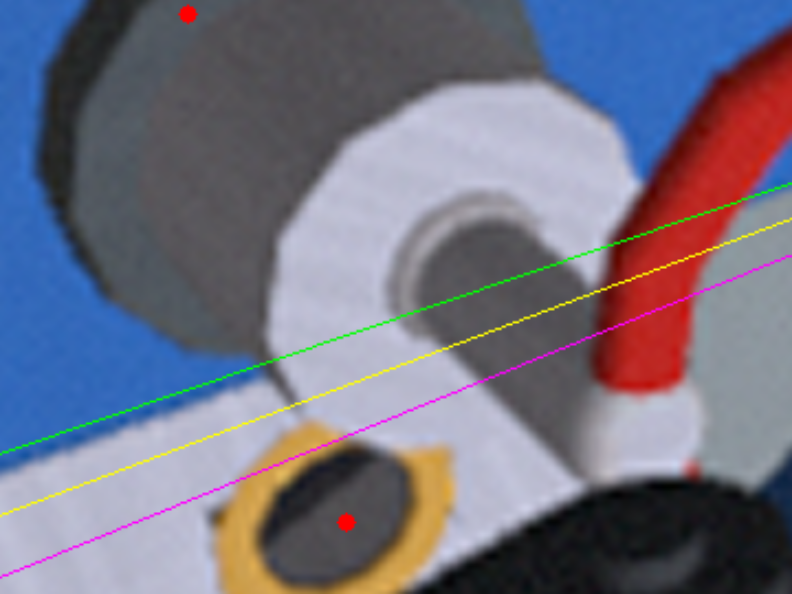

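>>> apply_moves:
  moves: "1 0 0.006 0 0.04 0 -0.05; 1 0 0 0 0 0 0; 1 -0.016 0 0.019 0 0 0; 1 -0.016 0 0.019 0 0 0; 1 0 0 0 0 0 0"

```text
t: 9.07
eef_pos: [0.6264, -0.0451, 0.0967]
tool_rot: [-0.003, 0.938, 0.015, 0.345]
contact_force: [-8.4, 0.3, -9.1]
gripper_width: -0.0
```

>>> apply_moves:
  moves: "1 -0.016 0 0.019 0 0 0; 1 0 0 0 0 0 0; 1 0 0 0 0 0 0"

```text
t: 9.32
eef_pos: [0.6265, -0.0451, 0.094]
tool_rot: [-0.003, 0.938, 0.015, 0.345]
contact_force: [-9.7, 0.4, -9.0]
gripper_width: -0.005
```

Run:
```python
from h import *
rep(-.262,.008);swing()
```

```text
t 9.3167 tcp [ 0.6265 -0.0451  0.094 ] w -0.005 F [-9.7  0.4 -9. ] q [ 0.45  0.49 -0.56  2.27  2.49  0.35 -2.36]
tilt 40.4 zyaw 1.5 xaxis [0.76 0.03 0.65] armyaw 2.2
eye in tool mm [ -7.9   0.2 -21.2] world up in tool [ 0.648  0.004 -0.762]
tcp azimuth as swing(-) rad -0.2617 radius 0.1392
```

>>> apply_moves:
  moves: "1 -0.016 0 0.019 0 0 0; 1 -0.016 0 0.019 0 0 0; 1 -0.016 0 0.019 0 0 0; 1 0 0 0 0 0 0; 1 0 0 0 0 0 0"

```text
t: 9.73
eef_pos: [0.6279, -0.0454, 0.0863]
tool_rot: [-0.003, 0.938, 0.015, 0.347]
contact_force: [-9.0, 0.1, -6.0]
gripper_width: 0.0
```

Run:
```python
from h import *
rep(-.262,0);swing()
p,s=wcam();save(p,'w10.png')
cv2.imwrite('pics/w10z.png',cv2.resize(cv2.imread('pics/w10.png')[100:340,60:380],(800,600)))
```

```text
t 9.7333 tcp [ 0.6279 -0.0454  0.0863] w 0.0 F [-9.   0.1 -6. ] q [ 0.46  0.52 -0.57  2.27  2.5   0.38 -2.37]
tilt 40.6 zyaw 1.4 xaxis [0.76 0.03 0.65] armyaw 2.2
eye in tool mm [ -9.2  -0.1 -21.9] world up in tool [ 0.65   0.005 -0.76 ]
tcp azimuth as swing(-) rad -0.2647 radius 0.1378
```

View pics/w10z.png

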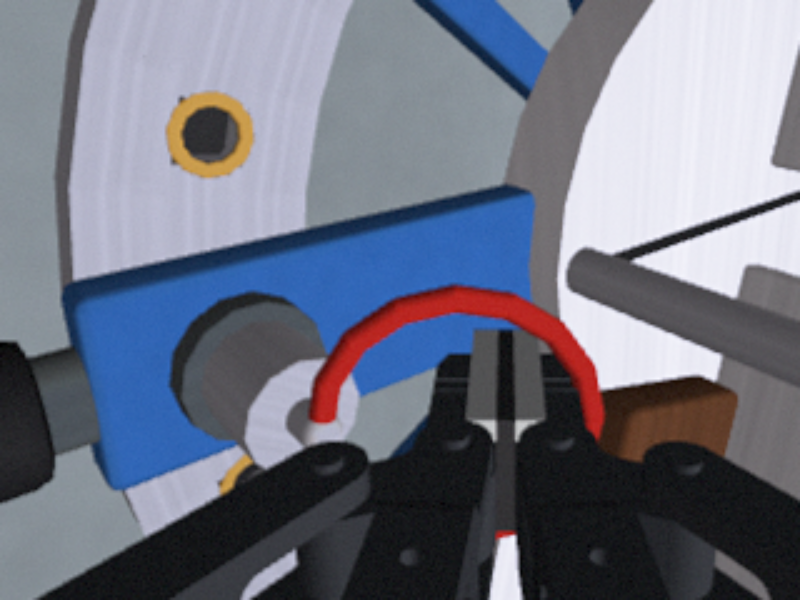

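>>> apply_moves:
  moves: "1 -0.025 0 0 0 0 0; 1 -0.025 0 0 0 0 0; 1 -0.02 0 0 0 0 0; 1 0 0 0 0 0 0; 1 0 0 0 0 0 0"

```text
t: 10.2
eef_pos: [0.6248, -0.0452, 0.0832]
tool_rot: [-0.003, 0.937, 0.015, 0.35]
contact_force: [0.5, -0.2, -0.1]
gripper_width: -0.003
```

Run:
```python
from h import *
rep(-.262,0)
p,s=wcam();save(p,'w11.png')
cv2.imwrite('pics/w11z.png',cv2.resize(cv2.imread('pics/w11.png')[100:340,60:380],(800,600)))
```

```text
t 10.2 tcp [ 0.6248 -0.0452  0.0832] w -0.003 F [ 0.5 -0.2 -0.1] q [ 0.47  0.53 -0.59  2.29  2.52  0.4  -2.38]
tilt 40.9 zyaw 1.4 xaxis [0.75 0.03 0.66] armyaw 2.2
eye in tool mm [ -4.6   0.2 -22.2] world up in tool [ 0.655  0.006 -0.755]
```

View pics/w11z.png

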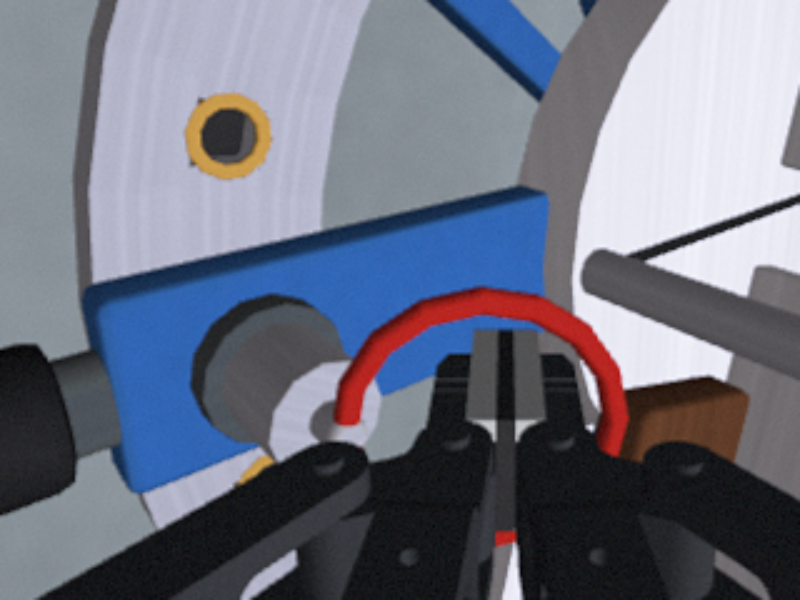

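>>> apply_moves:
  moves: "1 -0.025 0 0 0 0 0; 1 0 0 -0.06 0 0 0; 1 0 0 -0.08 0 0 0; 1 0 0 -0.1 0 0 0; 1 0 0 -0.1 0 0 0; 1 0 0 -0.1 0 0 0; 1 0 0 -0.12 0 0 0; 1 0 0 -0.15 0 0 0; 1 0 0 -0.15 0 0 0; 1 0 0 0 0 0 0; 1 0 0 0 0 0 0; 1 0 0 0 0 0 0"

```text
t: 11.25
eef_pos: [0.5538, -0.0467, 0.1586]
tool_rot: [-0.003, 0.937, 0.016, 0.349]
contact_force: [0.0, -0.4, 0.2]
gripper_width: -0.002
```

Run:
```python
from h import *
rep(-.262,0)
p,s=wcam();save(p,'w12.png')
D=np.pi/12
im=cv2.resize(cv2.cvtColor(p['image'],cv2.COLOR_RGB2BGR),None,fx=3,fy=3,interpolation=cv2.INTER_CUBIC)
for th,c in((-.2418,(0,255,0)),(-.262,(0,255,255))):
 for t in np.linspace(0,2*np.pi,25):
  r=.159-.0255*.814*np.cos(t);y=.0255*np.sin(t);z=.097+.0255*.58*np.cos(t)
  u=proj(p,box2w(b,[-r*np.cos(th)+y*np.sin(th), r*np.sin(th)+y*np.cos(th), z]));cv2.circle(im,tuple(int(3*v+1) for v in u),2,c,-1)
for k in(1,0,-1,-2):
    u=proj(p,armpt(b,k*D,.18,.026));cv2.circle(im,tuple(int(3*v+1) for v in u),4,(255,0,255),-1)
u=(3*proj(p,armpt(b,-.262,.159,.097))).astype(int);x0=max(0,min(736,u[0]-350));y0=max(0,min(552,u[1]-300))
cv2.imwrite('pics/ov12.png',im[y0:y0+600,x0:x0+800])
p=imaging.read_camera('side');save(p,'s12.png')
i=cv2.imread('pics/s12.png')[120:240,170:330];cv2.imwrite('pics/s12z.png',cv2.resize(i,(800,600)))
```

```text
t 11.25 tcp [ 0.5538 -0.0467  0.1586] w -0.002 F [ 0.  -0.4  0.2] q [ 0.55  0.25 -0.63  2.4   2.48  0.23 -2.42]
tilt 40.8 zyaw 1.4 xaxis [0.76 0.03 0.65] armyaw 2.2
eye in tool mm [-0.2  0.5 81.2] world up in tool [ 0.654  0.005 -0.757]
```

View pics/ov12.png

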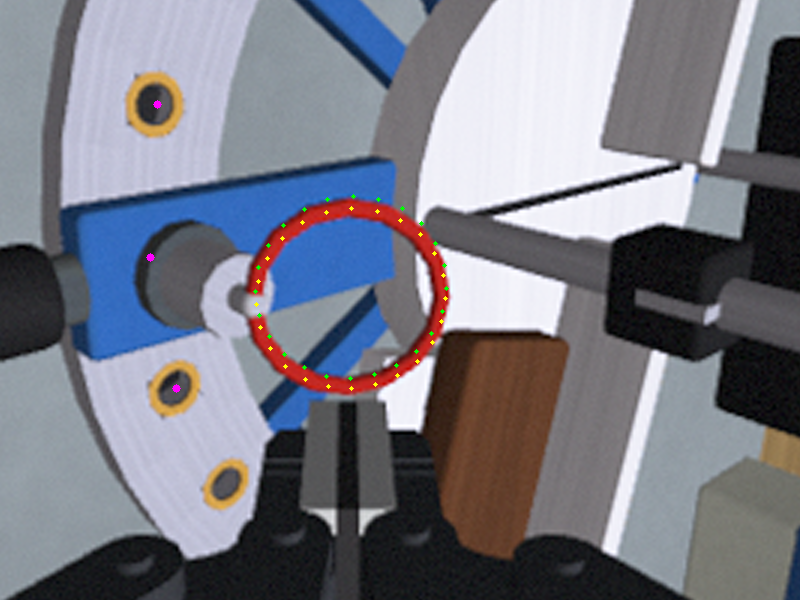

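View pics/s12z.png

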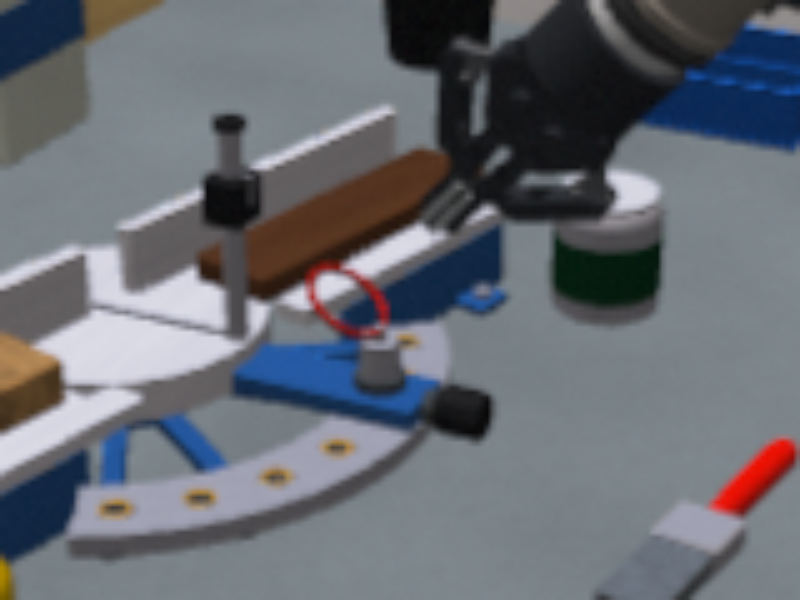

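Run:
```python
from h import *
for n in('scene',):
    p=imaging.read_camera(n);save(p,'sc_end.png')
    for k in('rail','cork_block'):print(k,nets.spot_point(p,k)[:1])
print(bot.hand_in())
```

```text
rail [{'location': [234.5, 276.2], 'score': 0.81}]
cork_block [{'location': [333.9, 231.1], 'score': 0.63}]
the job is handed in; nothing more can be done
None
```

I moved the saw arm one index hole to the right, the rail's side, let the pin drop into that hole, and took the finger out. The job is handed in; no verdict was reported.

- **How it went:** The gripper stayed shut and was used only as a hook through the ring. I lifted the pin about 16 mm, measured by finger travel, and swung the arm to -0.262 rad. After that I lowered the pin straight down and backed the finger out. The readings I took of force on the tool stayed under about 15 N.
- **Last checks that agreed:** In the last wrist picture the ring lies on the outline predicted for -0.262 rad with the pin fully down. The finger is about 80 mm clear of the ring, the contact force is about zero, and the clock stood at about 11 s.
- **Joint margin:** While correcting the finger's tilt mid-swing, joint 6 came down to about 0.17 rad, right at its lower limit. I reversed the tilt at once and nothing was reported.
- **Check that disagreed:** The network put the rail about 2 px from its first position. It put the cork block about 5 px away, at a lower score (0.63). The robot never went near the cork, so I take this as network scatter, but I did not measure it again.
- **Not checked:** I did not re-measure the tin, bottle, brush, square or saw at the end.

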